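# Load a layered brooch in the dividing fixture and index it to the third click

### The arm

A 7-joint arm with a two-finger parallel gripper is mounted at the origin on a cart in front of the work surface, level with it; the furniture and walls round the work are solid. World frame = base frame: x ahead of the robot, y to its left, z up, the work surface at z = 0. Lengths are in m, angles in rad, forces in N, time in s.
With the tool pointing down it reaches from about 0.4 to 0.85 m from the base axis. Payload 10.4 kg.
Tool frame: the origin (TCP) lies midway between the tips of the shut fingers; the grasp point (between the pads) lies 19 mm behind it; z points along the fingers, x is the direction in which the jaws open and shut, and the axes are right-handed (so a half turn about z gives the same grasp; the last joint's range is limited). The gripper opens to 85 mm and grips with 20 to 120 N. Pads are 22 mm wide; open, the fingers measure 114 mm over their backs; the gripper's body (76 mm by 85 mm) begins 54 mm behind the grasp point. The pads swing forward as they close: fully open they stand 13 mm farther back than shut.
Start: joints at [1.135, 0.332, -0.065, 1.46, 0.022, 1.35, -0.088], TCP at [0.251, -0.573, 0.231] pointing down, gripper open.
Joint ranges: [-2.6, 2.6], [-0.5, 2.12], [-1.47, 1.34], [0.16, 2.42], [-1.27, 4.41], [0.06, 2.06], [-2.6, 2.6]. Speed limits (rad/s): [2.22, 2.22, 2.79, 2.79, 3.14, 3.14, 3.14].

### API

Orientations are given as a unit quaternion [x, y, z, w].
In Python, from workcell import telemetry, eyes, order gives the robot as it stands.
- The arm moves only by the tool servo_tool, never from a script. Its argument "deltas" is a list of rows, each a list of 3 entries, a list of its own where there are three numbers: the shift along the tool's x, y, z in cm, then the turn about the tool's z in rad, then the finger opening in cm, from 0 to 8.54. A call has 1 to 12 rows; each row shifts and turns the pose as measured when the row begins, along the tool's axes as they then stand; what a row does not reach is not made up. A row lasts 1/12 s, in which the tool goes at most 41.7 mm and 7.16 degrees, less where a joint would pass 70% of its speed; a pose out of reach is approached as far as the arm can. A call is refused whole if a number of a shift passes 4.17 or a number of a turn 0.125, either way. A call with a gripper value outside its range is refused whole. The fingers move at their own pace and stop on an object; "force" is the grip in N (left out, the last holds). Time passes only in rows, so rows that do not move let the fingers close. It gives the time, the measured TCP pose, the force and the opening at its end, in the units of the state.
- telemetry.get_obs(): the state, without advancing time (a new reading comes with each control period).
- eyes.camera(name): name is "side" or "top"; returns (picture, depth): 420x560x3 uint8, blue, green, red; 420x560 float32, m along the optical axis (not along the pixel's ray), 0 where there is no reading.
- eyes.calibration(name): a dict with "fx", "fy", "cx", "cy" (pixels), "rvec" (rotation vector, rad) and "tvec" (3), from world to camera coordinates, as OpenCV has them. Camera axes: x right, y down, z forward; pixel columns grow to the right and rows downward; lengths in m; the calibration is good to about 2 mm. A picture is of the moment at which its call begins. calibration takes no time and is no camera call.
- order.hand_in(): hands the job in, once; it reports no verdict.
The state is a dict: "clock": time; "joint_pos": joint angles; "joint_velocities": joint speeds; "tau": joint torques, N m; "position": TCP position; "ee_rot": TCP orientation; "ft_force": force on the tool from outside, world axes, zero at the start; "torque": the same for the moment, N m; "grip_width": opening from 0.0 (shut) to 1.0 (fully open).
Only numpy, scipy, OpenCV 4.12 (cv2) and the standard library are available. Lean on these libraries where they do the work, as an engineer would, in place of code of your own. Each camera call takes 0.05 s, during which the arm holds its last target. There are 200 camera calls.

### The job

Load the dividing fixture for drilling the rivet holes of a square layered brooch: lay the loose spacer, then the top plate with its stone setting upwards, squarely and fully down into the nest of four corner angles, on the base plate that already lies there. Then take the knob of the fixture by its bar and turn it clockwise (seen from above) to the third click from where it stands, not past it, and finish still holding the knob there at rest so that the work cannot turn while the hole is drilled. Leave the tools and the cup lying about the bench where they are.

Things in the scene. Friction and masses are not known exactly. Their poses are not given: they have to be found in the camera images.
- spacer: loose brass spacer of the brooch: square plate 50 x 50 mm, 12 mm thick, with a round hole of 34 mm diameter through the middle; 0.11 kg. Lies flat on the bench at the start. Origin: centre of its underside; x and y along its sides, z up.
- top_plate: loose brass top plate of the brooch: square, 50 x 50 mm, 6 mm thick, with a square stone setting 22 x 22 mm (sides parallel to the plate's) that rises 11 mm more in the middle of its upper face (stone top 19 mm over the underside); 0.15 kg. Lies on the bench, setting up. Origin: centre of its underside; x and y along its sides, z up.
- nest_seat (a point): the seat in the nest: centre of the upper face of the brass base plate (50 x 50 x 8 mm, fixed) already lying in the nest on the fixture's round work table; about 42 mm above the bench. x and y along the sides of the nest, z up; turns with the table. Seated, the spacer's underside is at this point and the top plate's 12 mm above it.
- dividing_fixture: the grey fixture, fixed on the bench, 122 x 206 mm; origin under its middle, nest 48 mm to its +y, knob 48 mm to its -y. The nest: four steel corner angles round a square of 52.5 x 52.5 mm (1.25 mm clearance all round a part), tops bevelled 3 mm wide and 4 mm high, 19 mm above point nest_seat. In the middle of each side a 34 mm gap is open for a finger, down to the table, 8 mm below nest_seat.
- knob_grip (a point): the place to hold the fixture's knob, on its vertical axis, about 72 mm above the bench. The knob's bar grip is 50 mm long (this point's x), 14 mm wide (y), 28 mm high, from 18 mm below this point to 10 mm above. Turns with the knob. 96 mm from the nest's axis. All else within 50 mm of the knob axis is lower than the bar; the dividing wheel (84 mm diameter) lies 34 mm below this point.
- index_knob: the whole knob spindle: bar grip, hub, dividing wheel and gear. Origin on its vertical axis at bench level, x along the bar; the grip is at point knob_grip.
- knob_turn (a joint): turn of the knob, rad, 0 at the start, growing clockwise from above. A spring ball plunger drops into the dividing wheel's 16 notches, 22.5 degrees (0.3927 rad) apart: stops at 0.393, 0.785 and 1.178 (the third). About 0.12 N m takes it out of a notch; past the half-way crest it is drawn into the next. Equal gears turn the nest as far the other way.
- ring_clamp: bystander: wooden ring clamp 22 x 120 x 22 mm lying loose between the brooch parts, long along its y. Origin: centre of its underside.
- tweezers: bystander: loose tweezers with red grips, 19 x 150 x 9 mm, long along their y. Origin: centre of the underside.
- flux_cup: bystander: small dark flux cup, 28 mm diameter, 17 mm high, loose. Origin: centre of its underside.
- flush_cutters: bystander: flush cutters with blue handles, 56 x 122 x 10 mm, loose on the left of the bench, long along their y. Origin: centre of the underside.
There are look-alikes about, which are no part of the job. What is shaped like the top_plate but turquoise is not meant.

How it is judged:
By the outcome, as a careful person would: the job done as asked, in the order asked, and still so for the second after the job is handed in, while the arm keeps its last pose, push and grip.
It also fails if it takes over 69 s, if anything falls off the work surface, if the arm or the gripper's body presses on something with over 40 N, if the wrist force passes 120 N, or if a joint passes its speed limit or range.

## Working session

There is one attempt and no reset: what is moved stays moved. The work goes in short steps, Python scripts to look and compute and a tool call to move; the robot and the scene stay as the last step left them, time stands still between calls to the robot, and variables do not carry over. Pictures are saved under pics/ and viewed, about 8 in all and at most 12, crops included, and the job is handed in when it is done.

Besides the shell and the picture viewer there is one more tool, called after "Request:" by a JSON object that holds its "method" and its "body", one argument or row to a line. servo_tool: Moves the arm, as the interface text tells. Its arguments: {"type":"object","properties":{"deltas":{"type":"array"},"force":{"type":"number"}},"required":["deltas"]}

```bash
mkdir -p pics; ls; cat > h.py <<'E'
import numpy as np, cv2
from workcell import telemetry, eyes, order
from scipy.spatial.transform import Rotation as R
def cal(n):
    c=eyes.calibration(n); Rm=cv2.Rodrigues(np.array(c['rvec'],float))[0]
    return c,Rm,np.array(c['tvec'],float).ravel()
def cloud(n,depth):
    c,Rm,t=cal(n); v,u=np.indices(depth.shape)
    p=np.stack([(u-c['cx'])/c['fx']*depth,(v-c['cy'])/c['fy']*depth,depth],-1)
    w=(p-t)@Rm; w[depth==0]=np.nan
    return w
def snap(n,name):
    im,d=eyes.camera(n); cv2.imwrite(f'pics/{name}.png',im); np.savez(f'{name}.npz',im=im,d=d,w=cloud(n,d)); return im,d,cloud(n,d)
E
python3 - <<'E'
from h import *
o=telemetry.get_obs(); print({k:np.round(v,3) for k,v in o.items()})
for n in('top','side'):
    im,d,w=snap(n,n+'0'); c,Rm,t=cal(n); print(n,np.round(-Rm.T@t,3),c['fx'],np.round(Rm,2).tolist())
E
```

```text
pics
{'clock': np.float64(0.0), 'joint_pos': array([ 1.135,  0.333, -0.065,  1.461,  0.022,  1.35 , -0.088]), 'joint_velocities': array([-0.002, -0.   ,  0.   , -0.001,  0.001, -0.001,  0.001]), 'tau': array([-0.0000e+00, -6.2542e+01,  4.9000e-02, -3.9161e+01,  1.6000e-02,
        1.0000e-02, -0.0000e+00]), 'position': array([ 0.251, -0.572,  0.231]), 'ee_rot': array([ 0.837, -0.547, -0.001, -0.   ]), 'ft_force': array([-0.029,  0.129,  0.366]), 'torque': array([ 0.029,  0.024, -0.023]), 'grip_width': np.float64(1.0)}
top [0.35  0.072 1.406] 544.725416657978 [[-0.03, -1.0, 0.01], [-0.98, 0.02, -0.18], [0.18, -0.01, -0.98]]
side [ 0.148 -1.14   0.679] 490.2528078282152 [[0.93, -0.36, -0.0], [-0.15, -0.39, -0.91], [0.32, 0.85, -0.41]]
```

View pics/top0.png

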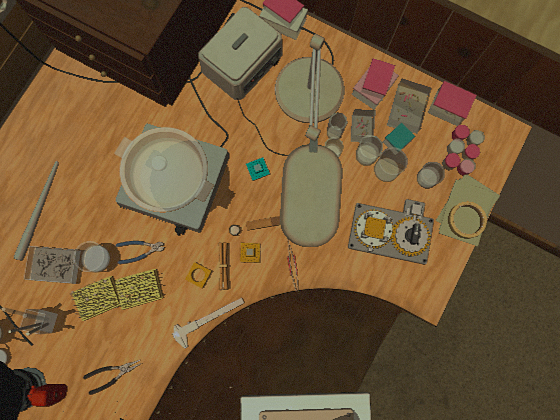

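View pics/side0.png

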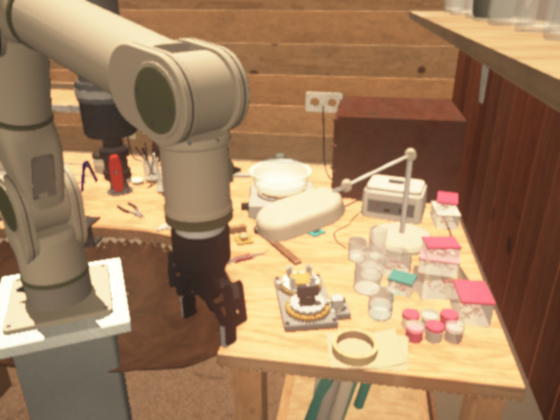

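The top view shows the gold top plate at about (250,252), the spacer with its round hole at (200,273), the ring clamp between them at (224,265), the tweezers at (292,268) and the fixture at (392,232). The turquoise look-alike is at (258,168). The side view shows the lamp head hanging over the bench, so I'll measure it as well.

```bash
python3 - <<'E'
from h import *
z=np.load('top0.npz'); w=z['w'];im=z['im']
for n,u,v in [('top',250,252),('spacer ring',193,268),('spacerhole',200,273),('clamp',224,265),('turq',258,168),('cup',235,229),('tweez',292,268),('fix',392,232),('nest',374,228),('knob',412,238),('lamphead',310,195),('lampL',285,200),('lampbot',310,243),('lampR',338,200),('joint',313,133),('lamp',315,100),('pan',165,165),('cartm',305,410),('bench',330,290),('wood handle',262,223),('caliper',200,325)]: print(n,np.round(w[v,u],3), im[v,u])
a=cv2.resize(im[200:310,170:310],None,fx=4,fy=4,interpolation=cv2.INTER_CUBIC)
b=cv2.resize(im[190:275,340:440],None,fx=5.18,fy=5.18,interpolation=cv2.INTER_CUBIC)[:440]
cv2.imwrite('pics/a.png',a); 
s=np.load('side0.npz')['im']
c=cv2.resize(s[255:340,260:360],None,fx=4,fy=4,interpolation=cv2.INTER_CUBIC)
b=cv2.resize(im[190:275,340:440],None,fx=4,fy=4,interpolation=cv2.INTER_CUBIC)
cv2.imwrite('pics/b.png',np.hstack([b,c]))
E
```

```text
top [0.508 0.128 0.017] [ 96 120 124]
spacer ring [0.471 0.275 0.009] [ 19 118 166]
spacerhole [0.458 0.258 0.001] [ 69 122 170]
clamp [0.476 0.194 0.022] [ 89 149 178]
turq [0.728 0.103 0.019] [112 124  97]
cup [nan nan nan] [110 142 164]
tweez [ 0.466  0.021 -0.003] [ 63 117 172]
fix [ 0.548 -0.237  0.028] [19 62 83]
nest [ 0.557 -0.188  0.044] [ 21 108 152]
knob [ 0.525 -0.273  0.08 ] [34 37 36]
lamphead [ 0.621 -0.02   0.161] [ 94 132 132]
lampL [0.612 0.038 0.156] [ 85 118 132]
lampbot [ 0.512 -0.018  0.134] [ 82 111 124]
lampR [ 0.61  -0.087  0.15 ] [ 74  98 113]
joint [ 0.755 -0.029  0.213] [101 128 127]
lamp [ 0.828 -0.035  0.23 ] [ 87 109 115]
pan [0.695 0.314 0.186] [115 134 136]
cartm [0.118 0.001 0.015] [46 65 76]
bench [ 0.409 -0.081 -0.063] [35 41 57]
wood handle [0.583 0.096 0.009] [ 47  92 134]
caliper [0.328 0.257 0.003] [147 151 146]
```

View pics/a.png

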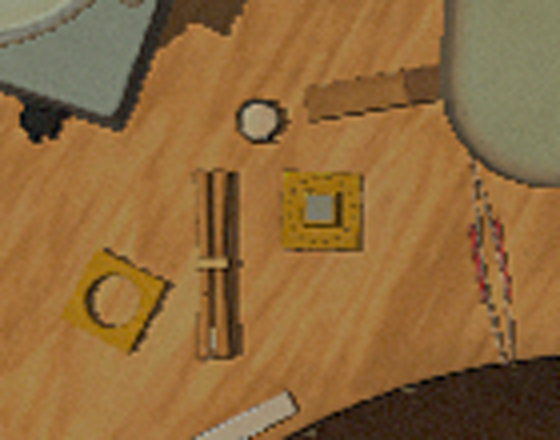

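View pics/b.png

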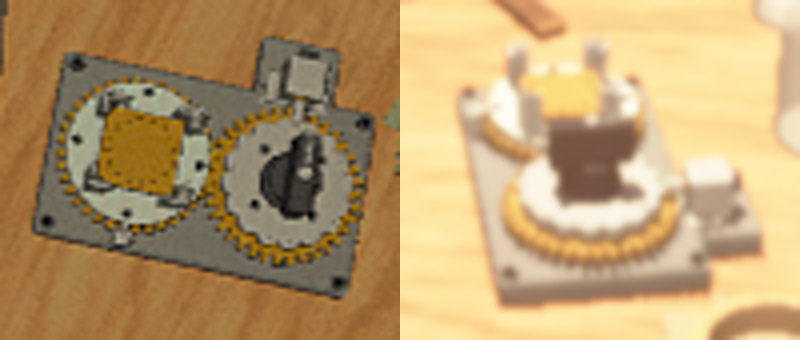

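The crops confirm the choice. The gold plate with the square setting is the top plate, the plate with the round hole is the spacer, and the knob's bar is at crop (300,175). Next I'll fit the poses by intersecting the pixel rays with the known face heights.

```bash
cat >> h.py <<'E'
def ray(n,uv,z):
    c,Rm,t=cal(n); uv=np.atleast_2d(uv).astype(float)
    d=np.stack([(uv[:,0]-c['cx'])/c['fx'],(uv[:,1]-c['cy'])/c['fy'],np.ones(len(uv))],-1)@Rm
    o=-Rm.T@t; return (o+d*((z-o[2])/d[:,2])[:,None])[:,:2]
def proj(n,P):
    c,Rm,t=cal(n); q=np.atleast_2d(P)@Rm.T+t
    return np.stack([q[:,0]/q[:,2]*c['fx']+c['cx'],q[:,1]/q[:,2]*c['fy']+c['cy']],-1)
def fit(n,im,box,z,lo=(14,120,60),hi=(32,255,255),S=6,k=0):
    """mask in box (u0,v0,u1,v1) -> min area rect in world at height z"""
    u0,v0,u1,v1=box
    c=cv2.resize(im[v0:v1,u0:u1],None,fx=S,fy=S,interpolation=cv2.INTER_CUBIC)
    m=cv2.inRange(cv2.cvtColor(c,cv2.COLOR_BGR2HSV),lo,hi)
    m=cv2.morphologyEx(m,cv2.MORPH_OPEN,np.ones((5,5)))
    cs=cv2.findContours(m,cv2.RETR_EXTERNAL,cv2.CHAIN_APPROX_NONE)[0]
    q=max(cs,key=cv2.contourArea)[:,0,:]
    uv=(q+0.5)/S-0.5+[u0,v0]
    xy=ray(n,uv,z); r=cv2.minAreaRect((xy*1000).astype(np.float32))
    return r,m,xy
E
python3 - <<'E'
from h import *
im=np.load('top0.npz')['im']
ms=[]
for nm,box,z,lo in [('top',(235,237,268,268),.006,(16,190,70)),('spacer',(183,257,216,292),.012,(16,190,70)),('nest',(362,214,390,242),.042,(16,190,70))]:
    r,m,xy=fit('top',im,box,z,lo); print(nm,np.round(r[0],1),np.round(r[1],1),round(r[2],1)); ms.append(cv2.resize(m,(260,260)))
w=np.load('top0.npz')['w']
# knob: points higher than .065
sel=np.zeros(w.shape[:2],bool); sel[210:265,390:440]=1
q=w[sel&(w[...,2]>.068)&(w[...,2]<.1)]
print(len(q),np.round(q.mean(0),3),q[:,2].max()); r=cv2.minAreaRect((q[:,:2]*1000).astype(np.float32)); print(r)
s=np.load('side0.npz'); ws=s['w']; sel=np.zeros(ws.shape[:2],bool); sel[255:330,270:350]=1
q=ws[sel&(ws[...,2]>.06)&(ws[...,2]<.1)&(ws[...,1]<-.22)]
print('side knob',len(q),np.round(q.mean(0),3),cv2.minAreaRect((q[:,:2]*1000).astype(np.float32)))
for nm,box,z in [('nest',(283,265,322,302),.042),('top',(225,222,260,252),.006)]:
    pass
ims=s['im']
a=cv2.resize(im[205:260,385:440],None,fx=5,fy=5,interpolation=cv2.INTER_CUBIC)
a=cv2.resize(a,(260,260))
cv2.imwrite('pics/m.png',np.hstack([cv2.cvtColor(x,cv2.COLOR_GRAY2BGR) for x in ms]+[]))
E
```

```text
top [508.2 129. ] [51.  49.6] 86.4
spacer [453.3 262.1] [51.5 51.7] 61.9
nest [ 559.5 -189.8] [49.2 49.3] 77.5
135 [ 0.536 -0.282  0.081] 0.08907166227955446
((535.9401245117188, -283.074951171875), (14.707019805908203, 49.11589813232422), 75.8221206665039)
side knob 249 [ 0.533 -0.285  0.073] ((554.6260986328125, -263.97772216796875), (94.89372253417969, 44.43885040283203), 44.07341384887695)
```

View pics/m.png

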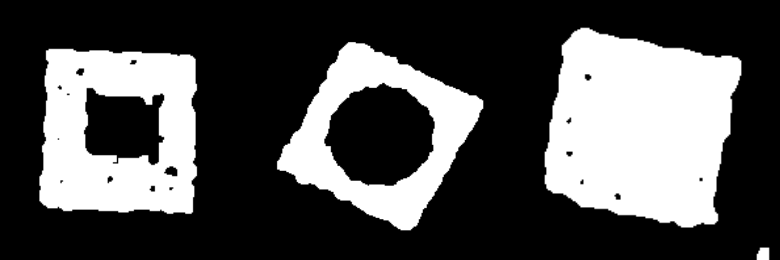

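The measured sizes match the description: plates about 50 mm, knob bar 14.7 × 49 mm, nest to knob 96.2 mm. I'll refine the angles with line fits and write a helper that gives the remaining distance in tool axes.

```bash
cat >> h.py <<'E'
def refine(r,xy):
    "line fits of the middle part of each side; returns centre, two angles, mm"
    c=np.array(r[0]);a=np.deg2rad(r[2]);h=25
    for _ in range(4):
        M=np.array([[np.cos(a),np.sin(a)],[-np.sin(a),np.cos(a)]]); p=(xy*1000-c)@M.T; off=[];an=[]
        for ax in(0,1):
            for s in(1,-1):
                k=(abs(p[:,1-ax])<14)&(abs(s*p[:,ax]-h)<4); q=p[k]
                m,b=np.polyfit(q[:,1-ax],q[:,ax],1); off.append(b); an.append(m*(1 if ax else -1))
        c=c+M.T@[(off[0]+off[1])/2,(off[2]+off[3])/2]; a+=np.mean(an)
    return c,np.rad2deg(a),np.round([off[0]-off[1],off[2]-off[3]],1),np.round(np.rad2deg(an),1)
def go(x,y,z,yaw):
    "remaining move (mm in, deg) in tool axes, cm / rad"
    o=telemetry.get_obs(); Rm=R.from_quat(o['ee_rot']).as_matrix(); p=o['position']
    d=Rm.T@(np.array([x,y,z])/1000-p)*100; y0=np.degrees(np.arctan2(Rm[1,0],Rm[0,0]))
    print('t',round(o['clock'],2),'pos',np.round(p*1000,1),'yaw',round(y0,1),'tilt',np.round(Rm[:2,2],3),'F',np.round(o['ft_force'],1),'T',np.round(o['torque'],2),'w',round(o['grip_width']*85.4,1),'j7',round(o['joint_pos'][6],2))
    print('  shift cm',np.round(d,2),'turn',round(-np.deg2rad((yaw-y0+180)%360-180),3))
E
python3 - <<'E'
from h import *
im=np.load('top0.npz')['im']
for nm,box,z,lo in [('top',(235,237,268,268),.006,(16,190,70)),('spacer',(183,257,216,292),.012,(16,190,70)),('nest',(362,214,390,242),.042,(16,190,70))]:
    r,m,xy=fit('top',im,box,z,lo); print(nm,refine(r,xy))
go(420,0,231,-66.3)
E
```

```text
top (array([508.45142343, 129.15144981]), np.float64(87.83467610289141), array([48.8, 48.5]), array([-1.7,  2.4,  0.2, -0.9]))
spacer (array([453.49980867, 261.87585042]), np.float64(61.622013034901045), array([49.7, 49.4]), array([ 1.9, -0.2, -1.3, -0.4]))
nest (array([ 559.46742997, -189.30118576]), np.float64(76.63517379646255), array([47. , 47.6]), array([ 0. , -1.5,  0.9,  0.6]))
t 0.1 pos [ 250.6 -572.2  230.6] yaw -66.3 tilt [-0.001  0.001] F [ 0.2 -0.6 -0.6] T [-0.05 -0.05 -0.01] w 85.3 j7 -0.09
  shift cm [-4.562e+01 -3.848e+01  2.000e-02] turn -0.001
```

Request:
{"method": "servo_tool", "body": {
  "deltas": [
    [[-2.5,-2.1,0],0,7.5],
    [[-2.5,-2.1,0],0,7.5],
    [[-2.5,-2.1,0],0,7.5],
    [[-2.5,-2.1,0],0,7.5],
    [[-2.5,-2.1,0],0,7.5],
    [[-2.5,-2.1,0],0,7.5],
    [[-2.5,-2.1,0],0,7.5],
    [[-2.5,-2.1,0],0,7.5],
    [[-2.5,-2.1,0],0,7.5],
    [[-2.5,-2.1,0],0,7.5],
    [[-2.5,-2.1,0],0,7.5],
    [[-2.5,-2.1,0],0,7.5]
  ]
}}

```text
clock: 1.1
position: [0.3595, -0.1843, 0.2246]
ee_rot: [0.834, -0.552, -0.005, 0.001]
ft_force: [0.6, 0.1, 0.4]
grip_width: 0.877
```

```bash
python3 -c "
from h import *
go(420,0,231,-66.3);go(453.4,262,231,-28.3)"
```

```text
t 1.1 pos [ 359.5 -184.3  224.6] yaw -67.0 tilt [-0.009  0.004] F [0.6 0.1 0.4] T [-0.02 -0.04 -0.06] w 74.9 j7 -0.75
  shift cm [-14.61 -12.76  -0.61] turn -0.013
t 1.1 pos [ 359.5 -184.3  224.6] yaw -67.0 tilt [-0.009  0.004] F [0.6 0.1 0.4] T [-0.02 -0.04 -0.06] w 74.9 j7 -0.75
  shift cm [-37.42 -26.06  -0.53] turn -0.676
```

Request:
{"method": "servo_tool", "body": {
  "deltas": [
    [[-3.3,-2.3,-0.1],0,7],
    [[-3.3,-2.3,-0.1],0,7],
    [[-3.3,-2.3,-0.1],0,7],
    [[-3.3,-2.3,-0.1],0,7],
    [[-3.3,-2.3,-0.1],0,7],
    [[-3.3,-2.3,-0.1],0,7],
    [[-3.3,-2.3,0],0,7],
    [[-3.3,-2.3,0],0,7],
    [[-3.3,-2.3,0],0,7],
    [[-3.3,-2.3,0],0,7],
    [[-3.3,-2.3,0],0,7],
    [[-3.3,-2.3,0],0,7]
  ]
}}

```text
clock: 2.1
position: [0.4584, 0.3051, 0.231]
ee_rot: [0.831, -0.556, -0.002, 0.001]
ft_force: [0.9, -0.8, 1.8]
grip_width: 0.816
```

Request:
{"method": "servo_tool", "body": {
  "deltas": [
    [[0,0,0],-0.12,7],
    [[0,0,0],-0.12,7],
    [[0,0,0],-0.12,7],
    [[0,0,0],-0.12,7],
    [[0,0,0],-0.12,7],
    [[0,0,0],-0.12,7]
  ]
}}

```text
clock: 2.6
position: [0.452, 0.3199, 0.2271]
ee_rot: [0.977, -0.214, -0.008, -0.002]
ft_force: [0.7, 0.5, -0.3]
grip_width: 0.821
```

```bash
python3 -c "
from h import *
go(453.4,262,60,-28.3)"
```

```text
t 2.6 pos [452.  319.9 227.1] yaw -24.8 tilt [-0.015  0.007] F [ 0.7  0.5 -0.3] T [ 0.01 -0.02 -0.03] w 70.1 j7 -1.38
  shift cm [ 2.83  5.2  16.66] turn 0.062
```

Request:
{"method": "servo_tool", "body": {
  "deltas": [
    [[0.6,1.1,2.0],0.01,7],
    [[0.6,1.1,2.0],0.01,7],
    [[0.6,1.1,2.0],0.01,7],
    [[0.5,0.9,2.0],0.01,7],
    [[0.3,0.6,2.0],0.01,7],
    [[0.2,0.3,2.0],0.01,7],
    [[0,0.1,1.5],0,7],
    [[0,0,1.0],0,7],
    [[0,0,0.5],0,7],
    [[0,0,0],0,7],
    [[0,0,0],0,7]
  ]
}}

```text
clock: 3.52
position: [0.451, 0.2589, 0.0683]
ee_rot: [0.971, -0.24, -0.01, -0.001]
ft_force: [0.6, -0.2, 0.4]
grip_width: 0.819
```

```bash
python3 -c "
from h import *
go(453.4,262,60,-28.3)
im,d,w=snap('top','t1')"
```

```text
t 3.52 pos [451.  258.9  68.3] yaw -27.8 tilt [-0.019  0.008] F [ 0.6 -0.2  0.4] T [ 0.01 -0.03 -0.  ] w 69.9 j7 -1.43
  shift cm [ 0.08 -0.38  0.83] turn 0.009
```

```bash
python3 -c "
from h import *
im=np.load('t1.npz')['im']; s,_=eyes.camera('side')
cv2.imwrite('pics/c.png',np.hstack([cv2.resize(im[190:330,130:310],(540,420)),cv2.resize(s[200:260,210:250],(260,420))]))"
```

```text
(no output)
```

View pics/c.png

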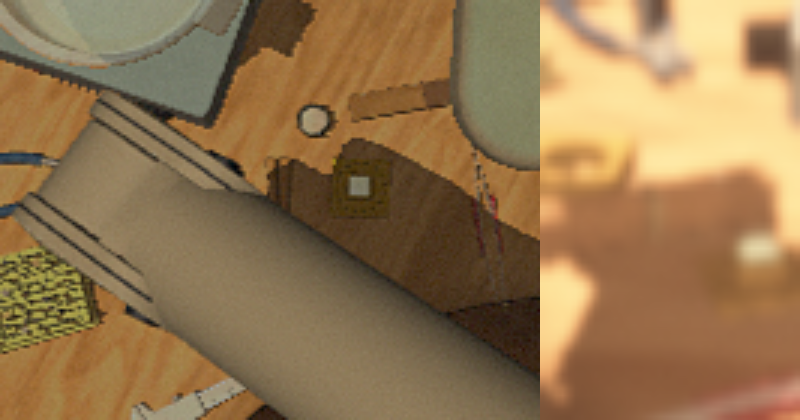

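The arm hides the spacer from the top camera here; the clamp and top plate are undisturbed, with the plate's stone at crop (358,187). Descending onto the spacer.

Request:
{"method": "servo_tool", "body": {
  "deltas": [
    [[0.05,-0.2,1.0],0.01,7],
    [[0,-0.15,1.0],0,7],
    [[0,-0.05,1.0],0,7],
    [[0,0,1.0],0,7],
    [[0,0,1.0],0,7],
    [[0,0,0.8],0,7],
    [[0,0,0.6],0,7],
    [[0,0,0.3],0,7],
    [[0,0,0],0,7]
  ]
}}

```text
clock: 4.37
position: [0.4531, 0.2642, -0.0047]
ee_rot: [0.969, -0.245, -0.009, -0.002]
ft_force: [0.9, -0.1, 0.3]
grip_width: 0.822
```

```bash
python3 -c "
from h import *
go(453.4,262,1,-28.3)"
```

```text
t 4.37 pos [453.1 264.2  -4.7] yaw -28.4 tilt [-0.017  0.008] F [ 0.9 -0.1  0.3] T [-0.03  0.01 -0.01] w 70.2 j7 -1.52
  shift cm [ 0.13  0.18 -0.58] turn -0.001
```

Request:
{"method": "servo_tool", "body": {
  "deltas": [
    [[0.1,0.18,-0.5],0,7],
    [[0,0,0],0,7],
    [[0,0,0],0,5.6],
    [[0,0,0],0,5.2],
    [[0,0,0],0,4.8],
    [[0,0,0],0,4.6],
    [[0,0,0],0,4.6],
    [[0,0,0],0,4.6]
  ],
  "force": 30
}}

```text
clock: 5.03
position: [0.4543, 0.2622, 0.0025]
ee_rot: [0.969, -0.245, -0.008, -0.003]
ft_force: [-0.5, 0.3, -0.7]
grip_width: 0.573
```

```bash
python3 -c "
from h import *
go(453.4,262,1,-28.3)"
```

```text
t 5.03 pos [454.3 262.2   2.5] yaw -28.4 tilt [-0.014  0.009] F [-0.5  0.3 -0.7] T [-0.   -0.04  0.02] w 48.9 j7 -1.51
  shift cm [-0.07  0.06  0.16] turn -0.002
```

Request:
{"method": "servo_tool", "body": {
  "deltas": [
    [[0,0,-0.5],0,4.6],
    [[0,0,-1.5],0,4.6],
    [[0,0,-2.5],0,4.6],
    [[0,0,-2.8],0,4.6],
    [[0,0,-2.8],0,4.6],
    [[0,0,-2.8],0,4.6],
    [[0,0,-2.8],0,4.6],
    [[0,0,-2.8],0,4.6],
    [[0,0,-2.8],0,4.6],
    [[0,0,-2],0,4.6],
    [[0,0,-1],0,4.6],
    [[0,0,0],0,4.6]
  ],
  "force": 60
}}

```text
clock: 6.03
position: [0.4532, 0.2622, 0.2666]
ee_rot: [0.97, -0.241, -0.008, -0.003]
ft_force: [0.1, 0.5, -1.0]
grip_width: 0.561
```

```bash
python3 -c "
from h import *
go(559.5,-189.5,245,-13.7)"
```

```text
t 6.03 pos [453.2 262.2 266.6] yaw -27.9 tilt [-0.015  0.009] F [ 0.1  0.5 -1. ] T [-0.01 -0.03 -0.03] w 47.9 j7 -1.28
  shift cm [30.56 34.95  1.61] turn -0.248
```

Held: Fz is −1 N and the width is about 48 mm. Carrying it to the nest over the lamp.

Request:
{"method": "servo_tool", "body": {
  "deltas": [
    [[1.0,1.2,0],0,4.6],
    [[2.0,2.3,0],0,4.6],
    [[2.7,3.1,0],0,4.6],
    [[2.7,3.1,0],0,4.6],
    [[2.7,3.1,0],0,4.6],
    [[2.7,3.1,0],0,4.6],
    [[2.7,3.1,0],0,4.6],
    [[2.7,3.1,0],0,4.6],
    [[2.7,3.1,0],0,4.6],
    [[2.0,2.3,0],0,4.6],
    [[1.0,1.2,0],0,4.6],
    [[0.4,0.5,0],0,4.6]
  ]
}}

```text
clock: 7.03
position: [0.536, -0.1222, 0.2506]
ee_rot: [0.972, -0.235, -0.015, -0.002]
ft_force: [-0.4, -0.2, -1.4]
grip_width: 0.562
```

Request:
{"method": "servo_tool", "body": {
  "deltas": [
    [[0,0,0],0,4.6],
    [[0,0,0],-0.05,4.6],
    [[0,0,0],-0.1,4.6],
    [[0,0,0],-0.1,4.6],
    [[0,0,0],0,4.6]
  ]
}}

```text
clock: 7.45
position: [0.5345, -0.114, 0.2486]
ee_rot: [0.995, -0.103, -0.016, -0.005]
ft_force: [-0.4, -0.3, -0.1]
grip_width: 0.564
```

```bash
python3 -c "
from h import *
go(559.5,-189.5,110,-13.7)"
```

```text
t 7.45 pos [ 534.5 -114.   248.6] yaw -11.8 tilt [-0.031  0.014] F [-0.4 -0.3 -0.1] T [-0.   -0.02 -0.01] w 48.1 j7 -0.29
  shift cm [ 4.45  6.98 13.67] turn 0.033
```

Request:
{"method": "servo_tool", "body": {
  "deltas": [
    [[0.5,0.8,0.5],0.01,4.6],
    [[0.8,1.3,1.0],0.01,4.6],
    [[0.8,1.3,1.5],0.01,4.6],
    [[0.8,1.3,1.5],0,4.6],
    [[0.7,1.0,1.5],0,4.6],
    [[0.4,0.6,1.5],0,4.6],
    [[0.2,0.3,1.5],0,4.6],
    [[0,0,1.5],0,4.6],
    [[0,0,1.5],0,4.6],
    [[0,0,0.5],0,4.6],
    [[0,0,0],0,4.6]
  ]
}}

```text
clock: 8.37
position: [0.5575, -0.1897, 0.1069]
ee_rot: [0.991, -0.13, -0.018, -0.004]
ft_force: [0.2, 0.4, -0.8]
grip_width: 0.557
```

```bash
python3 -c "
from h import *
go(559.5,-189.5,65,-13.7)
im,d,w=snap('top','t2'); s,ds,ws=snap('side','s2')
cv2.imwrite('pics/d.png',np.hstack([cv2.resize(im[190:270,345:445],(400,320),interpolation=2),cv2.resize(s[225:325,260:360],(320,320),interpolation=2)]))"
```

```text
t 8.37 pos [ 557.5 -189.7  106.9] yaw -15.0 tilt [-0.035  0.013] F [ 0.2  0.4 -0.8] T [ 0.02 -0.04  0.02] w 47.6 j7 -0.32
  shift cm [ 0.34 -0.05  4.18] turn -0.022
```

View pics/d.png

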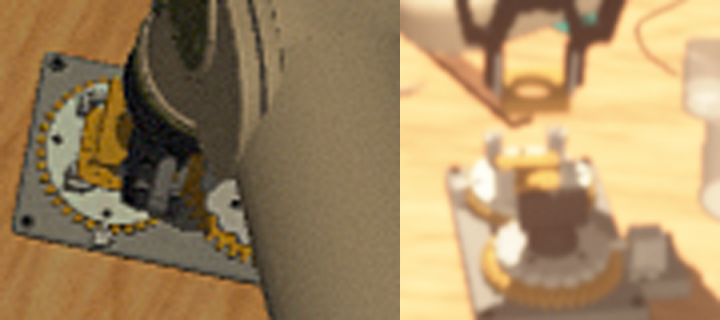

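The side view shows the spacer held level between the fingers, centred over the nest (crop (537,95) above (545,165)). Lowering slowly.

Request:
{"method": "servo_tool", "body": {
  "deltas": [
    [[0.1,0,0.5],-0.02,4.6],
    [[0.1,0,0.8],0,4.6],
    [[0.1,0,0.8],0,4.6],
    [[0.05,0,0.8],0,4.6],
    [[0,0,0.5],0,4.6],
    [[0,0,0.2],0,4.6],
    [[0,0,0],0,4.6]
  ]
}}

```text
clock: 9.05
position: [0.5626, -0.1902, 0.0713]
ee_rot: [0.993, -0.119, -0.015, -0.003]
ft_force: [0.9, 0.5, -1.7]
grip_width: 0.563
```

```bash
python3 -c "
from h import *
go(559.5,-189.5,62,-13.7)"
```

```text
t 9.05 pos [ 562.6 -190.2   71.3] yaw -13.7 tilt [-0.029  0.011] F [ 0.9  0.5 -1.7] T [-0.01 -0.07  0.01] w 48.1 j7 -0.33
  shift cm [-0.29  0.    0.94] turn 0.0
```

Request:
{"method": "servo_tool", "body": {
  "deltas": [
    [[-0.15,0,0.2],0,4.6],
    [[-0.1,0,0.2],0,4.6],
    [[0,0,0.2],0,4.6],
    [[0,0,0.2],0,4.6],
    [[0,0,0.15],0,4.6],
    [[0,0,0],0,4.6]
  ]
}}

```text
clock: 9.55
position: [0.5598, -0.1896, 0.0616]
ee_rot: [0.993, -0.119, -0.015, -0.003]
ft_force: [0.4, 0.4, -0.4]
grip_width: 0.561
```

```bash
python3 -c "
from h import *
go(559.5,-189.5,44.5,-13.7)"
```

```text
t 9.55 pos [ 559.8 -189.6   61.6] yaw -13.7 tilt [-0.029  0.01 ] F [ 0.4  0.4 -0.4] T [ 0.06 -0.01 -0.  ] w 47.9 j7 -0.34
  shift cm [0.02 0.01 1.71] turn -0.0
```

Request:
{"method": "servo_tool", "body": {
  "deltas": [
    [[0,0,0.2],0,4.6],
    [[0,0,0.2],0,4.6],
    [[0,0,0.2],0,4.6],
    [[0,0,0.2],0,4.6],
    [[0,0,0],0,4.6]
  ]
}}

```text
clock: 9.97
position: [0.5595, -0.1894, 0.0601]
ee_rot: [0.993, -0.119, -0.015, -0.001]
ft_force: [-2.4, 1.1, -0.4]
grip_width: 0.559
```

```bash
python3 -c "
from h import *
go(559.5,-189.5,44.5,-13.7)"
```

```text
t 9.97 pos [ 559.5 -189.4   60.1] yaw -13.7 tilt [-0.03   0.006] F [-2.4  1.1 -0.4] T [0.11 0.39 0.03] w 47.8 j7 -0.34
  shift cm [0.05 0.01 1.56] turn -0.0
```

Request:
{"method": "servo_tool", "body": {
  "deltas": [
    [[-0.1,-0.03,0.05],0,4.6],
    [[-0.08,0,0.15],0,4.6],
    [[0,0,0.2],0,4.6],
    [[0,0,0.2],0,4.6],
    [[0,0,0],0,4.6]
  ]
}}

```text
clock: 10.38
position: [0.5579, -0.1886, 0.0536]
ee_rot: [0.993, -0.119, -0.015, -0.001]
ft_force: [-0.0, -0.5, -1.3]
grip_width: 0.565
```

```bash
python3 -c "
from h import *
go(559.5,-189.5,44.5,-13.7)"
```

```text
t 10.38 pos [ 557.9 -188.6   53.6] yaw -13.7 tilt [-0.029  0.006] F [-0.  -0.5 -1.3] T [-0.05 -0.06 -0.02] w 48.3 j7 -0.35
  shift cm [0.21 0.04 0.9 ] turn -0.0
```

It slipped past the bevels free of force. Continuing down.

Request:
{"method": "servo_tool", "body": {
  "deltas": [
    [[0,0,0.2],0,4.6],
    [[0,0,0.2],0,4.6],
    [[0,0,0.2],0,4.6],
    [[0,0,0.2],0,4.6],
    [[0,0,0.1],0,4.6],
    [[0,0,0],0,4.6]
  ]
}}

```text
clock: 10.88
position: [0.5579, -0.1887, 0.0448]
ee_rot: [0.993, -0.12, -0.015, -0.001]
ft_force: [-0.1, -0.5, -1.1]
grip_width: 0.563
```

```bash
python3 -c "
from h import *
go(559.5,-189.5,44.5,-13.7)"
```

```text
t 10.88 pos [ 557.9 -188.7   44.8] yaw -13.7 tilt [-0.03   0.005] F [-0.1 -0.5 -1.1] T [-0.06 -0.01 -0.  ] w 48.1 j7 -0.35
  shift cm [0.18 0.04 0.02] turn -0.001
```

Request:
{"method": "servo_tool", "body": {
  "deltas": [
    [[0,0,0.15],0,4.6],
    [[0,0,0.15],0,4.6],
    [[0,0,0.15],0,4.6],
    [[0,0,0],0,4.6]
  ]
}}

```text
clock: 11.22
position: [0.5582, -0.1887, 0.0449]
ee_rot: [0.993, -0.12, -0.015, 0.001]
ft_force: [-0.1, 0.2, -0.6]
grip_width: 0.562
```

```bash
python3 -c "
from h import *
go(559.5,-189.5,44.5,-13.7)"
```

```text
t 11.22 pos [ 558.2 -188.7   44.9] yaw -13.7 tilt [-0.03   0.002] F [-0.1  0.2 -0.6] T [ 0.05 -0.11  0.02] w 48.0 j7 -0.36
  shift cm [0.14 0.05 0.04] turn -0.001
```

It has stopped on the base plate, so I'll release and rise.

Request:
{"method": "servo_tool", "body": {
  "deltas": [
    [[0,0,0],0,5.2],
    [[0,0,0],0,5.6],
    [[0,0,0],0,6.2],
    [[0,0,0],0,6.2],
    [[0,0,-0.5],0,6.2],
    [[0,0,-1.5],0,6.2],
    [[0,0,-2.5],0,6.2],
    [[0,0,-3],0,6.2],
    [[0,0,-3],0,6.2],
    [[0,0,-3],0,6.2],
    [[0,0,-3],0,5],
    [[0,0,-1],0,5]
  ]
}}

```text
clock: 12.22
position: [0.562, -0.1872, 0.2305]
ee_rot: [0.993, -0.118, -0.017, -0.001]
ft_force: [1.3, 0.4, 0.8]
grip_width: 0.587
```

```bash
python3 -c "
from h import *
go(508.4,129.1,230,-2.9)"
```

```text
t 12.22 pos [ 562.  -187.2  230.5] yaw -13.6 tilt [-0.033  0.006] F [1.3 0.4 0.8] T [ 0.   -0.07 -0.01] w 50.1 j7 -0.25
  shift cm [-12.62 -29.49   0.41] turn -0.186
```

Request:
{"method": "servo_tool", "body": {
  "deltas": [
    [[-0.5,-1.1,-0.3],0,5],
    [[-0.9,-2.2,-0.2],-0.02,5],
    [[-1.2,-2.8,0],-0.02,5],
    [[-1.3,-3,0],-0.02,5],
    [[-1.3,-3,0],-0.02,5],
    [[-1.3,-3,0],-0.02,5],
    [[-1.3,-3,0],-0.02,5],
    [[-1.3,-3,0],-0.02,5],
    [[-1.2,-2.8,0],-0.02,5],
    [[-0.8,-2,0],-0.02,5],
    [[-0.4,-1,0],0,5],
    [[0,0,0],0,5]
  ]
}}

```text
clock: 13.22
position: [0.4702, 0.127, 0.2338]
ee_rot: [1.0, -0.013, -0.021, 0.0]
ft_force: [-0.2, 0.5, 0.4]
grip_width: 0.587
```

```bash
python3 -c "
from h import *
go(508.4,129.1,80,-2.9)
im,d,w=snap('top','t3'); s,ds,ws=snap('side','s3')
cv2.imwrite('pics/e.png',np.hstack([cv2.resize(im[190:270,345:445],(400,320),interpolation=2),cv2.resize(s[255:335,260:340],(320,320),interpolation=2)]))
r,m,xy=fit('top',im,(362,214,390,242),.054,(16,170,60)); print(r, refine(r,xy))"
```

```text
t 13.22 pos [470.2 127.  233.8] yaw -1.5 tilt [-0.043  0.   ] F [-0.2  0.5  0.4] T [ 0.01 -0.02  0.02] w 50.2 j7 -0.53
  shift cm [ 4.47 -0.32 15.2 ] turn 0.025
((559.6458740234375, -188.8783416748047), (51.56497573852539, 52.62298583984375), 76.54332733154297) (array([ 559.69542434, -188.87740357]), np.float64(76.94030694717205), array([49.7, 50.8]), array([ 0.1,  0.3, -0. , -0.4]))
```

View pics/e.png

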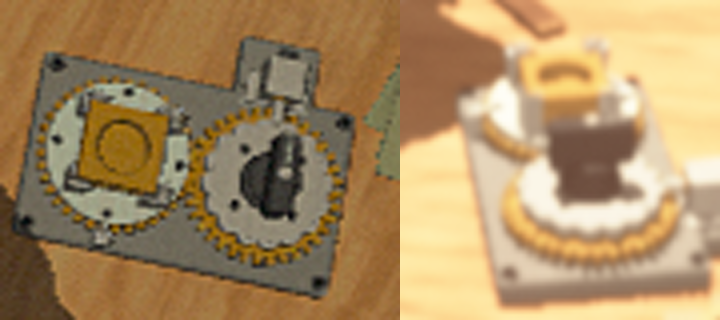

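The spacer lies flat inside all four corners, centred at crop (122,148), and the camera puts it at (559.7,−188.9) mm. Next is the top plate, which I'll grip by its setting. I'll move more slowly to limit the wrist tilt that is building up.

Request:
{"method": "servo_tool", "body": {
  "deltas": [
    [[0.4,0,0.5],0.01,4.6],
    [[0.6,-0.05,1],0.01,4.6],
    [[0.8,-0.05,1.5],0,4.6],
    [[0.8,-0.05,1.5],0,4.6],
    [[0.7,0,1.5],0,4.6],
    [[0.4,0,1.5],0,4.6],
    [[0.2,0,1.5],0,4.6],
    [[0,0,1.5],0,4.6],
    [[0,0,1.5],0,4.6],
    [[0,0,0.8],0,4.6],
    [[0,0,0.3],0,4.6],
    [[0,0,0],0,4.6]
  ]
}}

```text
clock: 14.32
position: [0.5145, 0.1009, 0.0843]
ee_rot: [0.999, -0.047, -0.026, 0.002]
ft_force: [-0.1, -0.3, 1.1]
grip_width: 0.542
```

```bash
python3 -c "
from h import *
go(508.4,129.1,30,-2.9)"
```

```text
t 14.32 pos [514.5 100.9  84.3] yaw -5.4 tilt [-0.052 -0.002] F [-0.1 -0.3  1.1] T [ 0.02 -0.08  0.02] w 46.3 j7 -0.7
  shift cm [-0.59 -2.79  5.45] turn -0.043
```

Request:
{"method": "servo_tool", "body": {
  "deltas": [
    [[-0.1,-0.4,0],-0.01,4.6],
    [[-0.1,-0.6,0],-0.01,4.6],
    [[-0.1,-0.6,0],-0.01,4.6],
    [[-0.1,-0.5,0],-0.01,4.6],
    [[-0.1,-0.3,0],0,4.6],
    [[0,-0.1,0],0,4.6],
    [[0,0,0],0,4.6],
    [[0,0,0],0,4.6]
  ]
}}

```text
clock: 14.98
position: [0.5131, 0.1297, 0.0876]
ee_rot: [0.999, -0.025, -0.024, 0.001]
ft_force: [-0.2, -0.5, 0.3]
grip_width: 0.537
```

```bash
python3 -c "
from h import *
go(508.4,129.1,30,-2.9); print(np.round(telemetry.get_obs()['joint_pos'],3))"
```

```text
t 14.98 pos [513.1 129.7  87.6] yaw -2.9 tilt [-0.047 -0.002] F [-0.2 -0.5  0.3] T [ 0.01 -0.05 -0.01] w 45.8 j7 -0.72
  shift cm [-0.2   0.06  5.78] turn 0.001
[ 0.532  0.505 -1.05   1.796  0.452  1.164 -0.718]
```

Request:
{"method": "servo_tool", "body": {
  "deltas": [
    [[-0.1,0,0.4],0,4.6],
    [[-0.1,0,0.8],0,4.6],
    [[0,0,1],0,4.2],
    [[0,0,1],0,4.2],
    [[0,0,0.9],0,4.2],
    [[0,0,0.6],0,4.2],
    [[0,0,0.3],0,4.2],
    [[0,0,0],0,4.2]
  ]
}}

```text
clock: 15.65
position: [0.5073, 0.1282, 0.0307]
ee_rot: [0.999, -0.026, -0.025, 0.002]
ft_force: [0.8, -0.3, -0.1]
grip_width: 0.495
```

```bash
python3 -c "
from h import *
go(508.4,129.1,8,-2.9)
im,d,w=snap('top','t4'); s,ds,ws=snap('side','s4'); print(proj('side',[[.508,.129,.02]]))
u,v=proj('side',[[.508,.129,.02]])[0].astype(int)
cv2.imwrite('pics/f.png',np.hstack([cv2.resize(im[205:285,215:295],(400,400),interpolation=2),cv2.resize(s[v-40:v+40,u-40:u+40],(400,400),interpolation=2)]))"
```

```text
t 15.65 pos [507.3 128.2  30.7] yaw -2.9 tilt [-0.05  -0.003] F [ 0.8 -0.3 -0.1] T [ 0.06 -0.01 -0.04] w 42.2 j7 -0.77
  shift cm [ 0.22 -0.11  2.27] turn -0.001
[[244.47935627 235.09705334]]
```

View pics/f.png

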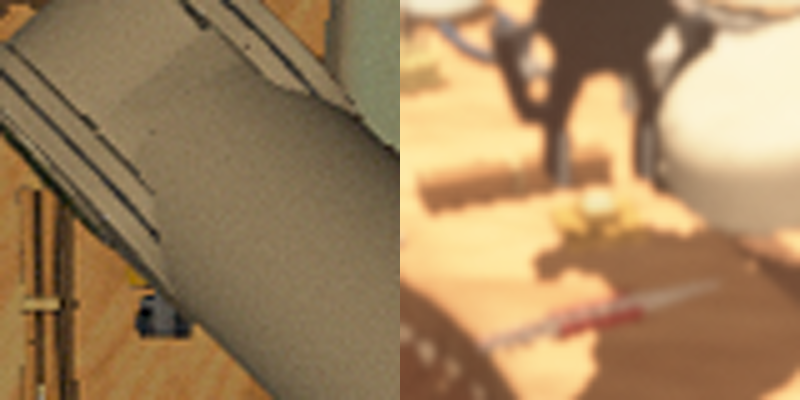

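The side view shows the fingers straddling the setting: tips at (560,175) and (655,175), stone at (598,205). Lowering and closing.

Request:
{"method": "servo_tool", "body": {
  "deltas": [
    [[0.08,-0.1,0.4],0,4.0],
    [[0.05,0,0.6],0,4.0],
    [[0,0,0.6],0,4.0],
    [[0.05,0,0.3],0,4.0],
    [[0,0,0.1],0,4.0],
    [[0,0,0],0,4.0]
  ]
}}

```text
clock: 16.25
position: [0.5099, 0.1297, 0.0106]
ee_rot: [0.999, -0.026, -0.023, 0.002]
ft_force: [0.4, -0.4, 0.9]
grip_width: 0.469
```

```bash
python3 -c "
from h import *
go(508.4,129.1,8,-2.9)"
```

```text
t 16.25 pos [509.9 129.7  10.6] yaw -3.0 tilt [-0.046 -0.002] F [ 0.4 -0.4  0.9] T [ 0.01 -0.06 -0.04] w 40.0 j7 -0.79
  shift cm [-0.13  0.06  0.27] turn -0.001
```

Request:
{"method": "servo_tool", "body": {
  "deltas": [
    [[-0.2,0.06,0.25],0,4.0],
    [[0,0,0],0,3.2],
    [[0,0,0],0,2.6],
    [[0,0,0],0,2.0],
    [[0,0,0],0,1.8],
    [[0,0,0],0,1.8],
    [[0,0,0],0,1.8]
  ],
  "force": 30
}}

```text
clock: 16.83
position: [0.5075, 0.129, 0.0083]
ee_rot: [0.999, -0.026, -0.023, 0.002]
ft_force: [-0.1, -0.3, -1.0]
grip_width: 0.248
```

```bash
python3 -c "
from h import *
go(508.4,129.1,8,-2.9)"
```

```text
t 16.83 pos [507.5 129.    8.3] yaw -3.0 tilt [-0.046 -0.002] F [-0.1 -0.3 -1. ] T [ 0.01 -0.05 -0.  ] w 21.2 j7 -0.79
  shift cm [ 0.09 -0.01  0.02] turn -0.001
```

Request:
{"method": "servo_tool", "body": {
  "deltas": [
    [[0,0,-0.4],0,1.8],
    [[0,0,-1.0],0,1.8],
    [[0,0,-2],0,1.8],
    [[0,0,-2.3],0,1.8],
    [[0,0,-2.3],0,1.8],
    [[0,0,-2.3],0,1.8],
    [[0,0,-2.3],0,1.8],
    [[0,0,-2.3],0,1.8],
    [[0,0,-2.3],0,1.8],
    [[0,0,-2.0],0,1.8],
    [[0,0,-1],0,1.8],
    [[0,0,0],0,1.8]
  ],
  "force": 70
}}

```text
clock: 17.83
position: [0.5149, 0.1312, 0.2261]
ee_rot: [0.999, -0.023, -0.023, 0.002]
ft_force: [0.2, 0.9, -1.8]
grip_width: 0.231
```

```bash
python3 -c "
from h import *
go(558.2,-188.8,235,-13.4);print(np.round(telemetry.get_obs()['joint_pos'],3))"
```

```text
t 17.83 pos [514.9 131.2 226.1] yaw -2.7 tilt [-0.047 -0.002] F [ 0.2  0.9 -1.8] T [-0.01 -0.07  0.02] w 19.7 j7 -0.62
  shift cm [ 5.78 31.77 -1.01] turn 0.187
[ 0.614  0.365 -1.146  1.634  0.315  1.404 -0.62 ]
```

Request:
{"method": "servo_tool", "body": {
  "deltas": [
    [[0.2,0.9,-0.4],0,1.8],
    [[0.3,1.5,-0.4],0.02,1.8],
    [[0.3,1.8,0],0.02,1.8],
    [[0.3,1.8,0],0.02,1.8],
    [[0.3,1.8,0],0.02,1.8],
    [[0.3,1.8,0],0.02,1.8],
    [[0.3,1.8,0],0.02,1.8],
    [[0.3,1.8,0],0.01,1.8],
    [[0.3,1.8,0],0.01,1.8],
    [[0.3,1.8,0],0.01,1.8],
    [[0.3,1.8,0],0.01,1.8],
    [[0.3,1.8,0],0.01,1.8]
  ]
}}

```text
clock: 18.83
position: [0.5156, -0.0884, 0.2236]
ee_rot: [0.994, -0.109, -0.032, 0.004]
ft_force: [-0.5, -0.1, -1.6]
grip_width: 0.231
```

```bash
python3 -c "
from h import *
go(558.2,-188.8,235,-13.4);print(np.round(telemetry.get_obs()['joint_pos'],3))"
```

```text
t 18.83 pos [515.6 -88.4 223.6] yaw -12.5 tilt [-0.064 -0.001] F [-0.5 -0.1 -1.6] T [-0.01 -0.1  -0.04] w 19.7 j7 -0.35
  shift cm [ 6.25  8.91 -1.4 ] turn 0.016
[ 0.964  0.322 -1.055  1.646  0.279  1.405 -0.351]
```

Request:
{"method": "servo_tool", "body": {
  "deltas": [
    [[0.3,0.5,0],0,1.8],
    [[0.6,0.8,0],0,1.8],
    [[0.7,1.0,0],0,1.8],
    [[0.7,1.0,0],0,1.8],
    [[0.7,1.0,0],0,1.8],
    [[0.7,1.0,0],0,1.8],
    [[0.7,0.9,0],0,1.8],
    [[0.5,0.6,0],0,1.8],
    [[0.3,0.3,0],0,1.8],
    [[0.1,0.1,0],0,1.8],
    [[0,0,0],0,1.8]
  ]
}}

```text
clock: 19.75
position: [0.5537, -0.1823, 0.2161]
ee_rot: [0.993, -0.11, -0.035, 0.003]
ft_force: [-0.8, 1.2, -1.5]
grip_width: 0.232
```

```bash
python3 -c "
from h import *
go(558.2,-188.8,110,-13.4)"
```

```text
t 19.75 pos [ 553.7 -182.3  216.1] yaw -12.7 tilt [-0.07   0.002] F [-0.8  1.2 -1.5] T [ 0.   -0.14 -0.05] w 19.8 j7 -0.26
  shift cm [ 1.31  0.39 10.55] turn 0.012
```

Request:
{"method": "servo_tool", "body": {
  "deltas": [
    [[0.15,0.05,0.5],0.01,1.8],
    [[0.2,0.05,1.2],0,1.8],
    [[0.2,0.05,1.5],0,1.8],
    [[0.2,0.05,1.5],0,1.8],
    [[0.2,0.05,1.5],0,1.8],
    [[0.2,0.05,1.5],0,1.8],
    [[0.1,0.05,1.2],0,1.8],
    [[0,0,0.8],0,1.8],
    [[0,0,0.4],0,1.8],
    [[0,0,0],0,1.8],
    [[0,0,0],0,1.8]
  ]
}}

```text
clock: 20.67
position: [0.5569, -0.184, 0.105]
ee_rot: [0.993, -0.113, -0.036, 0.003]
ft_force: [0.2, -0.1, -1.7]
grip_width: 0.231
```

```bash
python3 -c "
from h import *
go(558.2,-188.8,80,-13.4)"
```

```text
t 20.67 pos [ 556.9 -184.   105. ] yaw -13.0 tilt [-0.071  0.001] F [ 0.2 -0.1 -1.7] T [ 0.03 -0.1  -0.01] w 19.7 j7 -0.32
  shift cm [0.41 0.4  2.48] turn 0.007
```

Request:
{"method": "servo_tool", "body": {
  "deltas": [
    [[0.12,0.12,0.3],0.01,1.8],
    [[0.12,0.12,0.5],0,1.8],
    [[0.1,0.12,0.6],0,1.8],
    [[0.05,0.05,0.6],0,1.8],
    [[0,0,0.3],0,1.8],
    [[0,0,0.1],0,1.8],
    [[0,0,0],0,1.8]
  ]
}}

```text
clock: 21.25
position: [0.5596, -0.1899, 0.0805]
ee_rot: [0.992, -0.119, -0.034, 0.004]
ft_force: [-0.6, 0.0, -0.5]
grip_width: 0.231
```

```bash
python3 -c "
from h import *
go(558.2,-189,69,-13.4)
im,d,w=snap('top','t5'); s,ds,ws=snap('side','s5')
cv2.imwrite('pics/g.png',np.hstack([cv2.resize(im[195:265,345:415],(400,400),interpolation=2),cv2.resize(s[230:310,260:340],(400,400),interpolation=2)]))"
```

```text
t 21.25 pos [ 559.6 -189.9   80.5] yaw -13.7 tilt [-0.068 -0.   ] F [-0.6  0.  -0.5] T [ 0.07 -0.14 -0.04] w 19.8 j7 -0.34
  shift cm [-0.08 -0.07  1.15] turn -0.005
```

View pics/g.png

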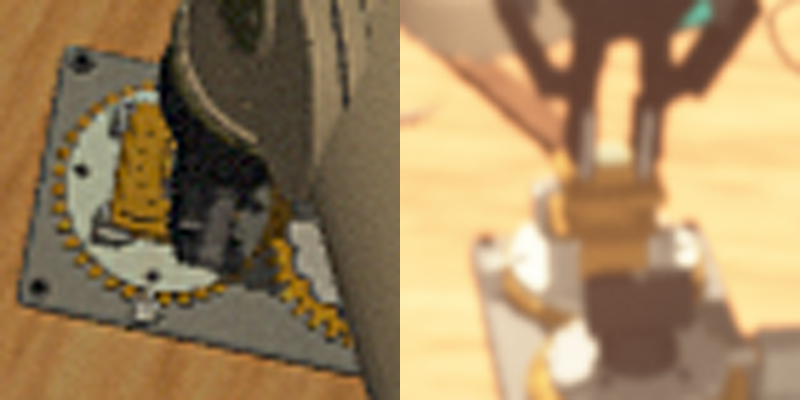

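The plate is held by its setting just above the nest, with the stone at crop (612,155) between the fingers. Lowering in small steps.

Request:
{"method": "servo_tool", "body": {
  "deltas": [
    [[-0.08,-0.06,0.2],0,1.8],
    [[0,0,0.3],0,1.8],
    [[0,0,0.3],0,1.8],
    [[0,0,0.25],0,1.8],
    [[0,0,0.1],0,1.8],
    [[0,0,0],0,1.8]
  ]
}}

```text
clock: 21.85
position: [0.5586, -0.1889, 0.0689]
ee_rot: [0.992, -0.118, -0.033, 0.004]
ft_force: [0.3, -0.6, -0.4]
grip_width: 0.233
```

```bash
python3 -c "
from h import *
go(558.2,-189,62.3,-13.4)"
```

```text
t 21.85 pos [ 558.6 -188.9   68.9] yaw -13.6 tilt [-0.066 -0.001] F [ 0.3 -0.6 -0.4] T [-0.07 -0.13 -0.05] w 19.9 j7 -0.35
  shift cm [0.01 0.01 0.66] turn -0.004
```

Request:
{"method": "servo_tool", "body": {
  "deltas": [
    [[0,0,0.15],0,1.8],
    [[0,0,0.15],0,1.8],
    [[0,0,0.15],0,1.8],
    [[0,0,0],0,1.8]
  ]
}}

```text
clock: 22.18
position: [0.5583, -0.1892, 0.064]
ee_rot: [0.992, -0.119, -0.033, 0.004]
ft_force: [-1.1, -0.6, -1.8]
grip_width: 0.229
```

```bash
python3 -c "
from h import *
go(558.2,-189,62.3,-13.4)"
```

```text
t 22.18 pos [ 558.3 -189.2   64. ] yaw -13.7 tilt [-0.066 -0.001] F [-1.1 -0.6 -1.8] T [ 0.03 -0.05  0.01] w 19.5 j7 -0.35
  shift cm [-0.   -0.03  0.17] turn -0.005
```

Request:
{"method": "servo_tool", "body": {
  "deltas": [
    [[0,0,0.15],0,1.8],
    [[0,0,0.15],0,1.8],
    [[0,0,0.15],0,1.8],
    [[0,0,0.15],0,1.8],
    [[0,0,0.1],0,1.8]
  ]
}}

```text
clock: 22.6
position: [0.5585, -0.1894, 0.0627]
ee_rot: [0.992, -0.119, -0.032, 0.006]
ft_force: [-4.7, 0.4, 5.9]
grip_width: 0.228
```

```bash
python3 -c "
from h import *
go(558.2,-189,62.3,-13.4)"
```

```text
t 22.6 pos [ 558.5 -189.4   62.7] yaw -13.7 tilt [-0.066 -0.004] F [-4.7  0.4  5.9] T [0.2  0.78 0.05] w 19.5 j7 -0.35
  shift cm [-0.04 -0.03  0.04] turn -0.005
```

Contact on the low edge. Releasing so the plate can settle flat.

Request:
{"method": "servo_tool", "body": {
  "deltas": [
    [[-0.03,0,-0.05],0,1.8],
    [[0,0,0],0,2.2],
    [[0,0,0],0,2.6],
    [[0,0,0],0,3.0],
    [[0,0,0],0,3.4],
    [[0,0,-0.3],0,3.6],
    [[0,0,-0.8],0,3.6],
    [[0,0,-1.5],0,3.6],
    [[0,0,-1.5],0,2.5],
    [[0,0,-1.0],0,1],
    [[0,0,-0.3],0,0],
    [[0,0,0],0,0]
  ]
}}

```text
clock: 23.6
position: [0.5627, -0.1885, 0.1219]
ee_rot: [0.992, -0.119, -0.032, 0.006]
ft_force: [-1.3, -0.0, 0.6]
grip_width: -0.0
```

```bash
python3 -c "
from h import *
go(558.2,-189,76,-13.4)
s,ds,ws=snap('side','s6')
cv2.imwrite('pics/i.png',cv2.resize(s[240:320,260:340],(560,560),interpolation=2))"
```

```text
t 23.6 pos [ 562.7 -188.5  121.9] yaw -13.7 tilt [-0.065 -0.004] F [-1.3 -0.   0.6] T [ 0.04 -0.05 -0.03] w -0.0 j7 -0.32
  shift cm [-0.14  0.07  4.61] turn -0.005
```

View pics/i.png

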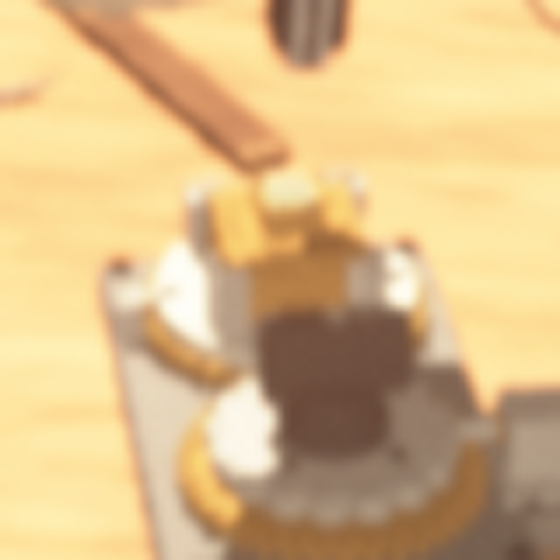

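The plate sits between the corners with the stone at crop (288,195). I'll check that it's fully down by pressing the stone with shut fingertips; fully seated, its top should be at about 73 mm.

Request:
{"method": "servo_tool", "body": {
  "deltas": [
    [[-0.05,0.04,0.5],0,0],
    [[-0.05,0,0.8],0,0],
    [[0,0,0.8],0,0],
    [[0,0,0.8],0,0],
    [[0,0,0.5],0,0],
    [[0,0,0.2],0,0],
    [[0,0,0],0,0]
  ]
}}

```text
clock: 24.23
position: [0.5561, -0.1885, 0.0775]
ee_rot: [0.992, -0.118, -0.035, 0.005]
ft_force: [0.4, -1.0, -0.3]
grip_width: 0.003
```

```bash
python3 -c "
from h import *
go(558.2,-189,73,-13.4)"
```

```text
t 24.23 pos [ 556.1 -188.5   77.5] yaw -13.6 tilt [-0.071 -0.002] F [ 0.4 -1.  -0.3] T [ 0.01 -0.02 -0.01] w 0.3 j7 -0.34
  shift cm [ 0.24 -0.01  0.44] turn -0.004
```

Request:
{"method": "servo_tool", "body": {
  "deltas": [
    [[0.2,0,0.15],0,0],
    [[0,0,0.15],0,0],
    [[0,0,0.15],0,0],
    [[0,0,0.15],0,0],
    [[0,0,0.15],0,0],
    [[0,0,0.2],0,0]
  ]
}}

```text
clock: 24.73
position: [0.5587, -0.189, 0.0711]
ee_rot: [0.992, -0.119, -0.034, 0.006]
ft_force: [-12.2, 0.7, 25.2]
grip_width: 0.002
```

```bash
python3 -c "
from h import *
go(558.2,-189,73,-13.4)"
```

```text
t 24.73 pos [ 558.7 -189.    71.1] yaw -13.7 tilt [-0.069 -0.004] F [-12.2   0.7  25.2] T [ 0.32  2.71 -0.04] w 0.2 j7 -0.35
  shift cm [-0.06  0.01 -0.19] turn -0.005
```

Under 25 N the tip stopped at 71 mm, allowing for tilt, so the stack is fully down. Rising and going to the knob.

Request:
{"method": "servo_tool", "body": {
  "deltas": [
    [[0,0,-0.3],0,0],
    [[0,0,-0.8],0,0],
    [[0,0,-1.5],0,0],
    [[0,0,-1.5],0,1],
    [[0,0,-1.5],-0.05,2],
    [[0,0,-1.5],-0.1,3],
    [[0,0,-0.5],-0.12,4],
    [[0,0,0],-0.12,4],
    [[0,0,0],-0.12,4],
    [[0,0,0],-0.12,4],
    [[0,0,0],-0.12,4],
    [[0,0,0],-0.12,4]
  ],
  "force": 30
}}

```text
clock: 25.73
position: [0.5666, -0.1886, 0.1582]
ee_rot: [0.945, 0.326, -0.03, -0.007]
ft_force: [-0.6, -0.6, -0.1]
grip_width: 0.471
```

```bash
python3 -c "
from h import *
go(533.8,-282.6,130,75.8)"
```

```text
t 25.73 pos [ 566.6 -188.6  158.2] yaw 38.1 tilt [-0.062 -0.007] F [-0.6 -0.6 -0.1] T [ 0.04 -0.07 -0.01] w 40.2 j7 0.52
  shift cm [-8.22  5.47  3.09] turn -0.658
```

Request:
{"method": "servo_tool", "body": {
  "deltas": [
    [[0,0,0],-0.12,4],
    [[0,0,0],-0.12,4],
    [[0,0,0],-0.12,4],
    [[0,0,0],-0.1,4],
    [[0,0,0],-0.06,4],
    [[0,0,0],-0.02,4],
    [[0,0,0],0,4]
  ]
}}

```text
clock: 26.32
position: [0.5677, -0.1895, 0.1614]
ee_rot: [0.815, 0.578, -0.026, -0.014]
ft_force: [0.1, -0.3, 0.0]
grip_width: 0.467
```

```bash
python3 -c "
from h import *
go(533.8,-282.6,130,75.8)"
```

```text
t 26.32 pos [ 567.7 -189.5  161.4] yaw 70.7 tilt [-0.058 -0.008] F [ 0.1 -0.3  0. ] T [ 0.08 -0.07  0.02] w 39.9 j7 1.05
  shift cm [-9.82  0.06  3.4 ] turn -0.088
```

Request:
{"method": "servo_tool", "body": {
  "deltas": [
    [[-0.5,0,0],-0.02,4],
    [[-1,0,0],-0.03,4],
    [[-1.2,0,0],-0.03,4],
    [[-1.2,0,0.2],0,4],
    [[-1.2,0,0.3],0,4],
    [[-1.2,0,0.4],0,4],
    [[-1.0,0,0.4],0,4],
    [[-0.8,0,0.3],0,4],
    [[-0.4,0,0.2],0,4],
    [[-0.1,0,0],0,4],
    [[0,0,0],0,4]
  ]
}}

```text
clock: 27.23
position: [0.5413, -0.2785, 0.1444]
ee_rot: [0.796, 0.605, -0.025, -0.014]
ft_force: [0.1, -0.6, 0.2]
grip_width: 0.466
```

```bash
python3 -c "
from h import *
go(533.8,-282.6,100,75.8)"
```

```text
t 27.23 pos [ 541.3 -278.5  144.4] yaw 74.5 tilt [-0.058 -0.008] F [ 0.1 -0.6  0.2] T [ 0.05 -0.06  0.04] w 39.8 j7 1.25
  shift cm [-0.49 -0.37  4.48] turn -0.022
```

Request:
{"method": "servo_tool", "body": {
  "deltas": [
    [[-0.15,-0.1,0.4],-0.01,4],
    [[-0.15,-0.1,0.7],-0.01,4],
    [[-0.1,-0.1,0.8],0,4],
    [[-0.1,-0.05,0.8],0,4],
    [[0,0,0.6],0,4],
    [[0,0,0.3],0,4],
    [[0,0,0],0,4]
  ]
}}

```text
clock: 27.82
position: [0.5343, -0.2804, 0.1045]
ee_rot: [0.788, 0.615, -0.025, -0.015]
ft_force: [0.6, 0.3, 0.2]
grip_width: 0.468
```

```bash
python3 -c "
from h import *
go(533.8,-282.6,56,75.8)"
```

```text
t 27.82 pos [ 534.3 -280.4  104.5] yaw 76.0 tilt [-0.058 -0.007] F [0.6 0.3 0.2] T [ 0.05 -0.1   0.01] w 40.0 j7 1.26
  shift cm [-0.13  0.27  4.85] turn 0.004
```

Request:
{"method": "servo_tool", "body": {
  "deltas": [
    [[-0.1,0.06,0.4],0,4],
    [[-0.05,0.06,0.7],0,4],
    [[0,0.05,0.8],0,4],
    [[0,0.05,0.8],0,4],
    [[0,0,0.8],0,4],
    [[0,0,0.5],0,4],
    [[0,0,0.3],0,4],
    [[0,0,0.1],0,4],
    [[0,0,0],0,4]
  ]
}}

```text
clock: 28.57
position: [0.5335, -0.2825, 0.0552]
ee_rot: [0.788, 0.615, -0.025, -0.015]
ft_force: [-0.7, 0.0, 0.6]
grip_width: 0.47
```

```bash
python3 -c "
from h import *
go(533.8,-282.6,56,75.8)"
```

```text
t 28.57 pos [ 533.5 -282.5   55.2] yaw 76.0 tilt [-0.058 -0.007] F [-0.7  0.   0.6] T [ 0.03 -0.07 -0.01] w 40.1 j7 1.23
  shift cm [-0.    0.03 -0.08] turn 0.004
```

On target. Closing on the bar.

Request:
{"method": "servo_tool", "body": {
  "deltas": [
    [[0,0,-0.05],0,3],
    [[0,0,0],0,2.2],
    [[0,0,0],0,1.6],
    [[0,0,0],0,1.2],
    [[0,0,0],0,1],
    [[0,0,0],0,1],
    [[0,0,0],0,1]
  ],
  "force": 30
}}

```text
clock: 29.15
position: [0.5336, -0.2818, 0.0559]
ee_rot: [0.788, 0.616, -0.025, -0.016]
ft_force: [0.1, 0.4, -3.2]
grip_width: 0.353
```

```bash
python3 -c "
from h import *
go(533.8,-282.6,56,75.8)"
```

```text
t 29.15 pos [ 533.6 -281.8   55.9] yaw 76.1 tilt [-0.058 -0.006] F [ 0.1  0.4 -3.2] T [ 0.11 -0.17 -0.02] w 30.1 j7 1.23
  shift cm [-0.08  0.03 -0.01] turn 0.005
```

The jaws stopped at 30 mm, probably on the hub below the bar. I'll open, rise a little and close again.

Request:
{"method": "servo_tool", "body": {
  "deltas": [
    [[0,0,0],0,3.6],
    [[0,0,0],0,3.6],
    [[0,0,-0.3],0,3.6],
    [[0,0,-0.4],0,3.6],
    [[0,0,0],0,3.6]
  ]
}}

```text
clock: 29.57
position: [0.5347, -0.2823, 0.0647]
ee_rot: [0.788, 0.615, -0.024, -0.015]
ft_force: [0.1, -0.1, 0.2]
grip_width: 0.421
```

Request:
{"method": "servo_tool", "body": {
  "deltas": [
    [[0,0,0],0,2.6],
    [[0,0,0],0,2],
    [[0,0,0],0,1.4],
    [[0,0,0],0,1],
    [[0,0,0],0,1],
    [[0,0,0],0,1],
    [[0,0,0],0,1]
  ]
}}

```text
clock: 30.15
position: [0.5352, -0.2823, 0.0657]
ee_rot: [0.788, 0.615, -0.024, -0.014]
ft_force: [-1.4, 0.3, 1.0]
grip_width: 0.161
```

```bash
python3 -c "
from h import *
go(533.8,-282.6,62,75.8)"
```

```text
t 30.15 pos [ 535.2 -282.3   65.7] yaw 76.0 tilt [-0.055 -0.007] F [-1.4  0.3  1. ] T [ 0.19 -0.01  0.09] w 13.7 j7 1.24
  shift cm [-0.05 -0.11  0.37] turn 0.004
```

The bar is gripped at 13.7 mm. Turning clockwise (positive about tool z), with a check partway.

Request:
{"method": "servo_tool", "body": {
  "deltas": [
    [[0,0,0],0,1],
    [[0,0,0],0.06,1],
    [[0,0,0],0.08,1],
    [[0,0,0],0.08,1],
    [[0,0,0],0.08,1],
    [[0,0,0],0.06,1],
    [[0,0,0],0,1]
  ],
  "force": 50
}}

```text
clock: 30.73
position: [0.5351, -0.2825, 0.0658]
ee_rot: [0.889, 0.457, -0.026, -0.01]
ft_force: [0.0, -1.2, 0.6]
grip_width: 0.149
```

```bash
python3 -c "
from h import *
go(535.2,-282.3,65.7,8.5)"
```

```text
t 30.73 pos [ 535.1 -282.5   65.8] yaw 54.4 tilt [-0.055 -0.006] F [ 0.  -1.2  0.6] T [ 0.62 -0.18 -0.18] w 12.8 j7 0.89
  shift cm [ 0.02 -0.    0.01] turn 0.802
```

Request:
{"method": "servo_tool", "body": {
  "deltas": [
    [[0,0,0],0.06,1],
    [[0,0,0],0.08,1],
    [[0,0,0],0.08,1],
    [[0,0,0],0.08,1],
    [[0,0,0],0.08,1],
    [[0,0,0],0.08,1],
    [[0,0,0],0.06,1],
    [[0,0,0],0.04,1],
    [[0,0,0],0,1]
  ]
}}

```text
clock: 31.48
position: [0.5349, -0.2827, 0.0658]
ee_rot: [0.981, 0.19, -0.028, -0.003]
ft_force: [-1.5, -0.8, 2.5]
grip_width: 0.148
```

```bash
python3 -c "
from h import *
go(535.2,-282.3,65.7,8.5)"
```

```text
t 31.48 pos [ 534.9 -282.7   65.8] yaw 21.9 tilt [-0.055 -0.005] F [-1.5 -0.8  2.5] T [ 0.46 -0.17 -0.07] w 12.7 j7 0.37
  shift cm [ 0.04 -0.03  0.01] turn 0.234
```

Request:
{"method": "servo_tool", "body": {
  "deltas": [
    [[0,0,0],0.06,1],
    [[0,0,0],0.06,1],
    [[0,0,0],0.05,1],
    [[0,0,0],0.04,1],
    [[0,0,0],0.02,1],
    [[0,0,0],0,1],
    [[0,0,0],0,1]
  ]
}}

```text
clock: 32.07
position: [0.5348, -0.2828, 0.0657]
ee_rot: [0.996, 0.081, -0.028, -0.0]
ft_force: [-1.7, -0.5, 0.9]
grip_width: 0.144
```

```bash
python3 -c "
from h import *
go(535.2,-282.3,65.7,8.5)"
```

```text
t 32.07 pos [ 534.8 -282.8   65.7] yaw 9.3 tilt [-0.056 -0.004] F [-1.7 -0.5  0.9] T [ 0.46 -0.31 -0.12] w 12.3 j7 0.17
  shift cm [ 0.05 -0.05 -0.  ] turn 0.014
```

Request:
{"method": "servo_tool", "body": {
  "deltas": [
    [[0,0,0],0.015,1],
    [[0,0,0],0,1],
    [[0,0,0],0,1],
    [[0,0,0],0,1]
  ]
}}

```text
clock: 32.4
position: [0.5348, -0.2828, 0.0657]
ee_rot: [0.997, 0.075, -0.028, -0.0]
ft_force: [-2.0, -0.2, 2.7]
grip_width: 0.148
```

```bash
python3 -c "
from h import *
go(535.2,-282.3,65.7,8.5)
im,d,w=snap('top','t7'); s,ds,ws=snap('side','s7')
go(535.2,-282.3,65.7,8.5)
cv2.imwrite('pics/z.png',np.hstack([cv2.resize(im[190:280,340:430],(400,400),interpolation=2),cv2.resize(s[240:330,255:345],(400,400),interpolation=2)]))
try:
  r,m,xy=fit('top',im,(362,210,390,240),.060,(16,170,60)); print(r)
except Exception as e: print(e)"
```

```text
t 32.4 pos [ 534.8 -282.8   65.7] yaw 8.6 tilt [-0.055 -0.004] F [-2.  -0.2  2.7] T [ 0.39 -0.21  0.02] w 12.7 j7 0.16
  shift cm [ 0.05 -0.05  0.  ] turn 0.002
t 32.5 pos [ 534.8 -282.8   65.7] yaw 8.6 tilt [-0.056 -0.004] F [-2.3 -0.6  2.1] T [ 0.45 -0.21  0.05] w 12.6 j7 0.16
  shift cm [ 0.05 -0.04 -0.  ] turn 0.002
((558.475341796875, -187.71705627441406), (50.23534393310547, 51.68856430053711), 54.5469970703125)
```

View pics/z.png

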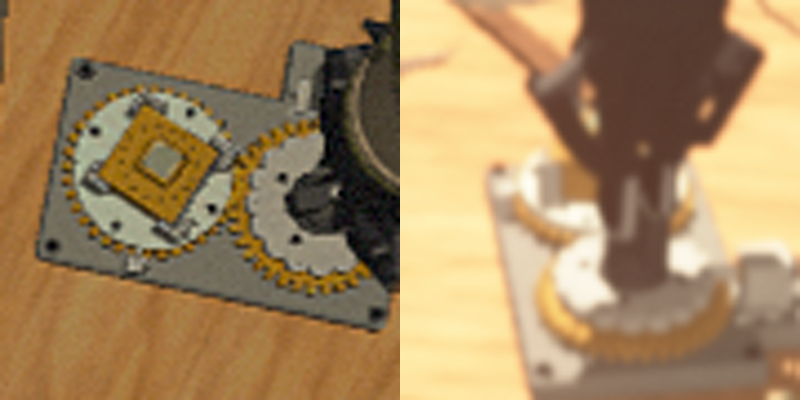

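The plate lies square and flat in the nest at crop (160,160). The nest now stands at 54.5°, against −13.5 + 67.5 = 54° expected, and the torque about the knob axis is about zero. That is the third click, at rest, so I'm handing in.

```bash
python3 -c "
from h import *
print(order.hand_in())"
```

```text
the job is handed in; nothing more can be done
None
```

The job is handed in at about 32.5 s of robot time. The spacer and then the top plate, setting up, are in the nest, and the knob is at the third click with the gripper still holding its bar.

**Last checks:**
- **Seating:** pressing the stone with about 25 N stopped the fingertips at 71 mm, where 73 mm was expected. I put the difference down to tool tilt. The top view shows the plate flat and inside all four corners.
- **Knob:** the tool turned 67.4° against 67.5° wanted. The camera puts the nest at 54.5° against about 54° expected. The knob torque is about zero, so it rests in the notch.

**What went wrong or disagreed:**
- **Tool tilt:** the tool drifted to 3–4° off vertical and still holds the knob at about 3°. As a result the plate touched down on one edge first and settled when released.
- **First knob grip:** the jaws stopped at 30 mm, probably on the hub. I opened, rose about 1 cm and gripped the bar properly.
- **Camera offset:** camera and arm positions differed by about 1.3 mm at the nest. I corrected this when the spacer touched the bevel.

I did not take a separate final picture of the tools and the cup. Nothing I did was meant to touch them, and I saw no unexpected forces near them.

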